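Set the photometer's dark zero and full scale

TASK

Set the scale of the photometer: while its shutter rod is still drawn out (beam dark) lightly tap the square zero key, then push the shutter rod fully home with the fingertips, lightly tap the square full-scale key and last the wide print key, letting each key spring back before going on. Seen from the robot, the row of keys on the sloping deck is, from left to right: round mode key (do not press it), zero, full scale, print; the rod with the grey knob comes out of the front below, to their right. Handle it gently, as befits an instrument, and leave the glassware and everything else on the bench where it stands.

Things in the scene. Friction and masses are not known exactly. Their poses are not given: they have to be found in the camera images.
- photometer: Pale grey bench photometer, fixed, sizes in mm: 330 deep, 420 wide, 165 high (195 over wheel and closed lid on top). Origin: centre of its underside; +x from its front to its back, +y to its left seen from the robot. The upright front face is 165 before the origin, 62 high; behind it a deck 135 long climbs at 15 degrees (keys, left of the middle), then the display panel.
- mode_key_top (a point): Centre of the top of the mode key, the leftmost of the row: round, 20 mm across. Axes as for the zero key. Not to be pressed.
- zero_key_top (a point): Centre of the top of the zero key, second from the left: square, 22 x 22 mm, 48 mm to the right of the mode key. z is the outward normal of the deck (leaning 15 degrees from vertical towards the instrument's front), y to the instrument's left, x up the slope. Key tops stand 8 mm above the deck; presses go along -z.
- full_key_top (a point): Centre of the top of the full-scale key, third from the left: square, 22 x 22 mm, 48 mm to the right of the zero key. Same axes.
- print_key_top (a point): Centre of the top of the print key, the rightmost: wide, 40 mm across and 22 mm deep, its centre 60 mm to the right of the full-scale key's. Same axes.
- rod_face (a point): Centre of the front of the shutter rod's grey knob, 40 mm above the bench, 85 mm to the right of the instrument's middle. The knob is 25 mm in diameter and 22 mm long on an 8 mm steel rod; axes as the instrument's, the rod slides along x. Fully home, this point is 36 mm before the front face.
- shutter_rod (a joint): How far the shutter rod is drawn out, m: 0 fully home (beam open), at most 0.046; starts 0.026 to 0.045 out (beam blocked, dark). It slides stiffly with about 1.5 N, stays where it is left and has a hard stop at home.
- mode_key (a joint): How far the mode key is down, m: 0 up, 0.006 at its stop. Sprung: 0.7 N to start, 3.5 N where it registers, 9 N fully down; springs back when let go. Registers when over 0.002 down for 0.1 s.
- zero_key (a joint): How far the zero key is down, m: 0 up, 0.006 at its stop. Sprung: 0.7 N to start, 3.5 N where it registers, 9 N fully down; springs back when let go. Registers when over 0.002 down for 0.1 s.
- full_key (a joint): How far the full-scale key is down, m: 0 up, 0.006 at its stop. Sprung: 0.7 N to start, 3.5 N where it registers, 9 N fully down; springs back when let go. Registers when over 0.002 down for 0.1 s.
- print_key (a joint): How far the print key is down, m: 0 up, 0.006 at its stop. Sprung: 0.7 N to start, 3.5 N where it registers, 9 N fully down; springs back when let go. Registers when over 0.002 down for 0.1 s.
- beaker: Glass beaker, 68 mm across, 88 mm high, loose, on the bench before the instrument's keys. Origin: centre of its underside.
- cuvette_stand: White block 36 x 84 x 22 mm with three clear cuvettes, 46 mm high in all, loose, before the instrument to the right of the rod. Origin: centre of its underside.
- weighing_cup: Small aluminium cup, 52 mm across, 34 mm high, loose, before the instrument between rod and beaker. Origin: centre of its underside.
- flask: Conical glass flask, 72 mm across, 103 mm high, loose, left of the instrument. Origin: centre of its underside.
- reagent_bottle: White bottle with blue cap, 60 mm across, 125 mm high, loose, left of the instrument. Origin: centre of its underside.
- amber_bottle: Amber bottle, 68 mm across, 145 mm high, loose, right of the instrument. Origin: centre of its underside.
- tube_rack: Clear rack 66 x 170 mm with amber tubes, 122 mm high, loose, right of the instrument. Origin: centre of its underside.
Things that resemble listed ones, but are neither listed nor needed, are in the scene too. Leave any brown or turquoise look-alike of the cuvette_stand alone.

How it is judged:
By the outcome, as a careful person would: the job done as asked, in the order asked, and still so for the second after the job is handed in, with the robot touching nothing.
It also fails if it takes over 64 s, if anything falls off the work surface, if the arm or the gripper's body presses on something with over 40 N, if the wrist force passes 120 N, or if a joint passes its speed limit or range.

ROBOT

A 7-joint arm with a two-finger parallel gripper is mounted at the origin on the work surface. World frame = base frame: x ahead of the robot, y to its left, z up, the work surface at z = 0. Lengths are in m, angles in rad, forces in N, time in s.
With the tool pointing down it reaches from about 0.4 to 0.85 m from the base axis. Payload 4.4 kg.
Tool frame: the origin (TCP) lies at the very end of the fingers, on their centre line; the grasp point (between the pads) lies 19 mm behind it; z points along the fingers, y is the line along which they close (so a half turn about z gives the same grasp; the last joint's range is limited). The gripper opens to 94 mm and grips with 3 to 60 N. Pads are 16 mm wide; open, the fingers measure 119 mm over their backs; the gripper's body (75 mm by 177 mm) begins 78 mm behind the grasp point.
Start: joints at [1.065, 0.628, 0.038, 1.517, -0.027, 0.996, -0.02], TCP at [0.277, -0.588, 0.205] pointing down, gripper open.
Joint ranges: [-3.06, 3.06], [-0.37, 2.12], [-1.25, 1.32], [0.18, 2.47], [-1.1, 4.24], [0.23, 1.98], [-2.94, 2.94]. Speed limits (rad/s): [2.57, 2.57, 3.14, 3.14, 3.14, 3.14, 3.14].

INTERFACE

Orientations are given as a 3x3 rotation matrix whose columns are the frame's x, y, z axes.
In Python, from bench import arm gives the robot as it stands.
- The arm moves only by the shell command python3 -m pendant 'ROWS' [FORCE]. ROWS is JSON, a list of rows, each a list of 5 numbers: the shift along the tool's x, y, z scaled (see below), then the turn about the tool's z scaled (see below), then the opening, from -1 (shut) to 1 (fully open). In form: [[dx, dy, dz, twist, fingers], ...]. A call has 1 to 8 rows; each row shifts and turns the commanded pose from where the row before left it, along the tool's axes as they then stand; what a row does not reach is not made up. The controller multiplies each number of a shift by 0.05 m and each number of a turn by 4 degrees. A row lasts 1/8 s, in which the tool goes at most 62.5 mm and 10.7 degrees, less where a joint would pass 70% of its speed; a pose out of reach is approached as far as the arm can. A call with a number of a shift or a turn outside -1 to 1 is refused whole. A call with a gripper value outside its range is refused whole. The fingers move at their own pace and stop on an object; FORCE is the grip in N (left out, the last holds). Time passes only in rows, so rows that do not move let the fingers close. It gives the time, the measured TCP pose, the force, the opening and the grip force at its end, in the units of the state.
- arm.get_obs(): the state, without advancing time (a new reading comes with each control period).
- arm.get_image(name): name is "side" or "top" or "wrist"; returns (picture, depth): 400x640x3 uint8, red, green, blue; 400x640 float32, m along the optical axis (not along the pixel's ray), 0 where there is no reading.
- arm.calibration(name): a dict with "fx", "fy", "cx", "cy" (pixels), "dist_coeffs" ([k1, k2, p1, p2, k3] as OpenCV has them; the pictures are not rectified), "eye" and "rotation" of the camera in the world. Camera axes: x right, y up, looking along -z (the intrinsics and any distortion apply to the point x, -y, -z); pixel columns grow to the right and rows downward; lengths in m; the calibration is good to about 2 mm. A picture is of the moment at which its call begins: read the wrist's pose just before it. calibration takes no time and is no camera call; for the wrist camera it gives the pose at the moment of the call.
- arm.hand_in(): hands the job in; it is judged then, once.
The state is a dict: "time": time; "joint_pos": joint angles; "dq": joint speeds; "joint_torque": joint torques, N m; "eef_pos": TCP position; "ee_rot": TCP orientation; "wrist_force": force on the tool from outside, world axes, zero at the start; "wrist_torque": the same for the moment, N m; "opening": finger opening in m; "finger_force": force on a finger pad.
Only numpy, scipy, OpenCV 4.12 (cv2) and the standard library are available. Lean on these libraries where they do the work, as an engineer would, in place of code of your own. Each camera call takes 0.05 s, during which the arm holds its last target. There are 200 camera calls.

## Working session

There is one attempt and no reset: what is moved stays moved. The work goes in short steps, Python scripts to look and compute and a shell command to move; the robot and the scene stay as the last step left them, time stands still between calls to the robot, and variables do not carry over. Pictures are saved under pics/ and viewed, at most 10 in all, crops included, and the job is handed in when it is done.

```bash
mkdir -p pics; ls; python3 - <<'E'
from bench import arm
import cv2,numpy as np
o=arm.get_obs();print(o['time'],o['eef_pos'],o['ee_rot'],o['opening'],o['wrist_force'])
for n in ('side','top','wrist'):
    c=arm.calibration(n);im,d=arm.get_image(n)
    np.savez(f'{n}0.npz',im=im,d=d,**c);cv2.imwrite(f'pics/{n}0.png',im[:,:,::-1]);print(n,c)
E
```

```text
pics
0.0 [ 0.27652005 -0.58752785  0.2045712 ] [[ 9.04816180e-01  4.25801671e-01 -7.85536888e-04]
 [ 4.25802396e-01 -9.04814658e-01  1.65968182e-03]
 [-4.06999803e-06 -1.83619045e-03 -9.99998314e-01]] 0.09436256706688641 [-0.46154969  1.02580948  0.28661383]
side {'fx': 362.6158214791957, 'fy': 362.6158214791957, 'cx': 324.519602523265, 'cy': 201.72245967482658, 'dist_coeffs': array([-0.03133743,  0.        ,  0.        ,  0.        ,  0.        ]), 'eye': array([0.10267368, 0.52742735, 0.78141249]), 'rotation': array([[-0.77177969,  0.44728216, -0.4519898 ],
       [-0.63556211, -0.51976241,  0.57088339],
       [ 0.02041865,  0.72786379,  0.68541767]])}
top {'fx': 495.4401527637734, 'fy': 495.4401527637734, 'cx': 322.8889830715343, 'cy': 211.2059011771682, 'dist_coeffs': array([-0.06880197,  0.        ,  0.        ,  0.        ,  0.        ]), 'eye': array([ 0.33569556, -0.04963968,  1.45341605]), 'rotation': array([[ 0.01032309,  0.98962213, -0.14332294],
       [-0.99994113,  0.0097374 , -0.00478729],
       [-0.00334201,  0.14336392,  0.9896644 ]])}
wrist {'fx': 300.63265375339085, 'fy': 300.63265375339085, 'cx': 317.2485000994568, 'cy': 201.1779262564666, 'dist_coeffs': array([-0.0230856,  0.       ,  0.       ,  0.       ,  0.       ]), 'eye': array([ 0.33611507, -0.55986144,  0.38429672]), 'rotation': array([[ 0.42560171,  0.88071962,  0.20783681],
       [-0.90490915,  0.4146348 ,  0.09600738],
       [-0.00162079, -0.22893434,  0.97344052]])}
```

View pics/top0.png

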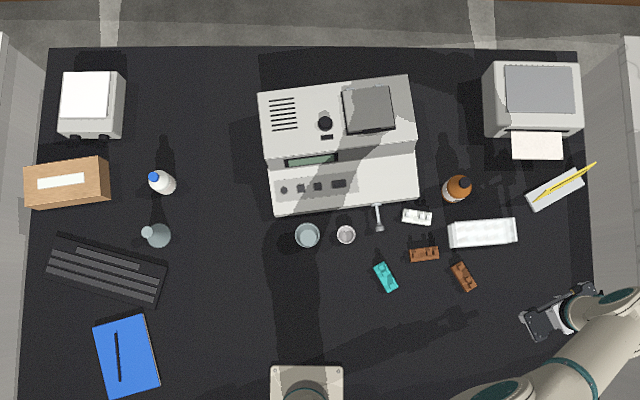

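View pics/side0.png

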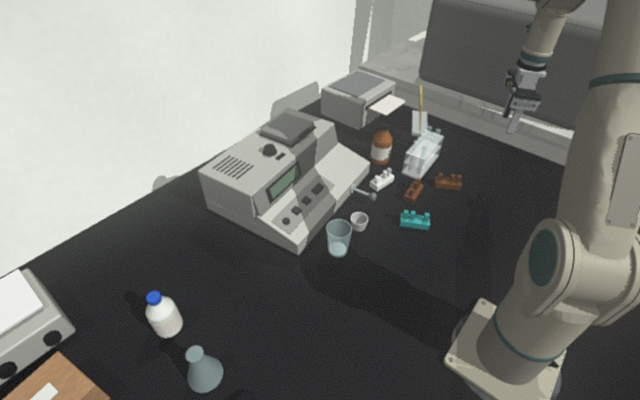

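Top view: instrument with keys at about (284,190), (301,188), (318,186), (339,183); knob at (379,229), beaker (307,235), cup (346,234). The side view shows the same layout, with the knob at (373,197). Next I measure the key blobs and the knob.

```bash
cat > h.py <<'E'
import cv2,numpy as np
def load(n): return dict(np.load(n+'.npz'))
def ray(c,uv):
    K=np.array([[c['fx'],0,c['cx']],[0,c['fy'],c['cy']],[0,0,1]])
    p=cv2.undistortPoints(np.array(uv,float).reshape(-1,1,2),K,c['dist_coeffs'])[:,0]
    return np.c_[p[:,0],-p[:,1],-np.ones(len(p))]@c['rotation'].T
def depthpt(c,uv):
    uv=np.array(uv).reshape(-1,2);z=c['d'][uv[:,1].astype(int),uv[:,0].astype(int)]
    return c['eye']+ray(c,uv)*z[:,None]
def onplane(c,uv,n,p0):
    r=ray(c,uv);return c['eye']+r*(((p0-c['eye'])@n)/(r@n))[:,None]
def tri(c1,u1,c2,u2):
    r1=ray(c1,u1);r2=ray(c2,u2);out=[]
    for a,b in zip(r1,r2):
        s=np.linalg.lstsq(np.c_[a,-b],c2['eye']-c1['eye'],rcond=None)[0]
        P=c1['eye']+a*s[0];Q=c2['eye']+b*s[1];out.append(np.r_[(P+Q)/2,np.linalg.norm(P-Q)])
    return np.array(out)
E
python3 - <<'E'
from h import *
np.set_printoptions(precision=4,suppress=True)
for n,(x0,y0,x1,y1) in (('top',(262,160,430,245)),('side',(260,150,400,270))):
    c=load(n+'0');g=cv2.cvtColor(c['im'],cv2.COLOR_RGB2GRAY)
    crop=c['im'][y0:y1,x0:x1,::-1];cv2.imwrite(f'pics/{n}c.png',cv2.resize(crop,None,fx=4.7,fy=4.7,interpolation=cv2.INTER_CUBIC))
    m=np.uint8(g<95);m2=np.zeros_like(m);m2[y0:y1,x0:x1]=m[y0:y1,x0:x1]
    k,l,s,ce=cv2.connectedComponentsWithStats(m2,connectivity=4)
    for i in range(1,k):
        if 15<s[i,4]<400: print(n,s[i],ce[i],depthpt(c,ce[i]))
c=load('top0')
print(depthpt(c,[(379,226),(379,228),(379,230),(380,215),(274,214),(419,198),(300,200),(360,195),(300,178),(379,232)]))
E
```

```text
top [284 160   5   8  33] [286.0606 163.3939] [[0.6591 0.0592 0.1286]]
top [322 160  28   4  60] [333.1833 161.0667] [[ 0.6717 -0.0703  0.109 ]]
top [331 179  15  10 118] [338.3051 183.3898] [[ 0.6131 -0.0855  0.0866]]
top [313 182   9   9  65] [317.2615 186.2154] [[ 0.6046 -0.0265  0.0855]]
top [297 184   8   9  48] [300.625  188.0417] [[0.5984 0.0201 0.0884]]
top [281 187   6   7  30] [283.6    189.8333] [[0.5925 0.0676 0.0901]]
side [263 150  13   6  68] [269.     152.1618] [[ 0.7539 -0.0341  0.1741]]
side [276 154   8   6  21] [279.7143 156.2381] [[ 0.7251 -0.0475  0.1662]]
side [311 183  13  13  95] [317.1158 188.6737] [[ 0.6137 -0.0816  0.0847]]
side [301 196  11   9  61] [305.8197 200.2459] [[ 0.6038 -0.0211  0.0875]]
side [292 207  10   8  51] [296.3333 210.2549] [[0.5979 0.0246 0.0861]]
side [283 218   7   6  31] [285.7742 220.8065] [[0.5928 0.0712 0.085 ]]
side [342 223   8  13  59] [346.0508 228.9831] [[ 0.4639 -0.0249  0.0649]]
[[ 0.4981 -0.2035  0.0479]
 [ 0.4922 -0.2033  0.0499]
 [ 0.4863 -0.2031  0.0508]
 [ 0.5372 -0.2125 -0.0049]
 [ 0.5277  0.0957  0.0626]
 [ 0.5893 -0.3293 -0.0028]
 [ 0.5676  0.0222  0.0695]
 [ 0.5839 -0.1478  0.0679]
 [ 0.6279  0.0225  0.0849]
 [ 0.4862 -0.209  -0.0034]]
```

View pics/topc.png

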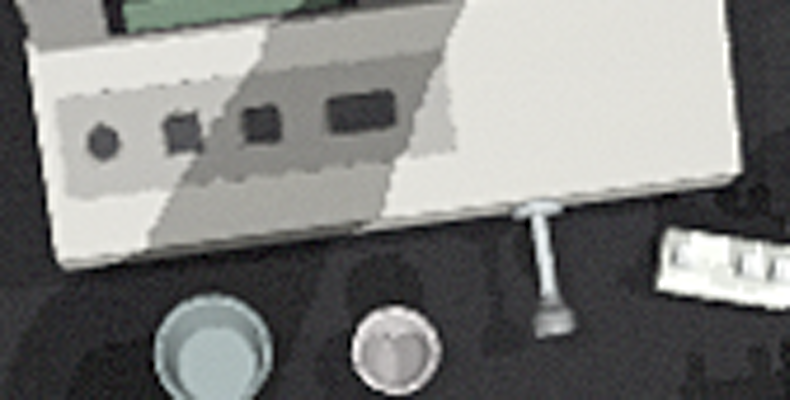

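The crop shows the key row on its grey panel, the rod and knob (front at about (379.7,231.5)), and the cup and beaker clear of both. I'll raise the arm, twist to the instrument's yaw (~7.7°) and shut the fingers.

```bash
python3 -m pendant '[[0,0,-0.3,0.9,-1],[0,0,-0.3,0.9,-1],[0,0,-0.3,0.9,-1],[0,0,-0.2,0.9,-1],[0,0,0,0.8,-1]]' 20; python3 - <<'E'
from h import *
from bench import arm
np.set_printoptions(precision=4,suppress=True)
t,s=load('top0'),load('side0')
P=tri(t,[(283.6,189.83),(300.63,188.04),(317.26,186.2),(338.3,183.39)],s,[(285.8,220.8),(296.3,210.25),(305.8,200.25),(317.1,188.7)]);print(P)
print(tri(t,[(379.2,228)],s,[(373,197)]))
f=onplane(t,[(274.5,217),(419,199.5)],np.array([0,0,1.]),np.array([0,0,.06]));print(f)
o=arm.get_obs();T=np.array([.607,-.03,.25]);print(o['time'],o['eef_pos'],(T-o['eef_pos'])@o['ee_rot']/.05,o['ee_rot'][:,0])
E
```

```text
time: 0.78
eef_pos: [0.2769, -0.5885, 0.2612]
ee_rot: [[0.991, 0.13, 0.001], [0.13, -0.991, -0.001], [0.0, 0.001, -1.0]]
wrist_force: [-0.7, -0.5, 0.4]
opening: 0.0468
finger_force: 0.0
[[ 0.5946  0.0687  0.0816  0.0012]
 [ 0.6005  0.0209  0.0814  0.0017]
 [ 0.6064 -0.0257  0.0822  0.0026]
 [ 0.6152 -0.0851  0.0811  0.0023]]
[[ 0.494  -0.205   0.0376  0.001 ]]
[[ 0.5195  0.0943  0.06  ]
 [ 0.574  -0.3172  0.06  ]]
0.775 [ 0.2769 -0.5885  0.2612] [  8.0009 -10.2139   0.215 ] [0.9915 0.1304 0.0005]
```

```bash
python3 -m pendant '[[0.5,-0.6,0,0,-1],[0.7,-0.9,0,0,-1],[0.7,-0.9,0,0,-1],[0.7,-0.9,0,0,-1],[0.7,-0.9,0,0,-1],[0.7,-0.9,0,0,-1],[0.7,-0.9,0,0,-1],[0.7,-0.9,0,0,-1]]';  python3 -m pendant '[[0.7,-0.9,0,0,-1],[0.5,-0.5,0,0,-1],[0,0,0,0,-1],[0,0,0,0,-1]]'; python3 - <<'E'
from h import *
from bench import arm
np.set_printoptions(precision=4,suppress=True)
o=arm.get_obs();c=arm.calibration('wrist');im,d=arm.get_image('wrist')
np.savez('w1.npz',im=im,d=d,**c);cv2.imwrite('pics/w1.png',im[:,:,::-1])
print(o['time'],o['eef_pos'],o['wrist_force'])
g=cv2.cvtColor(im,cv2.COLOR_RGB2GRAY);k,l,s,ce=cv2.connectedComponentsWithStats(np.uint8(g<95),connectivity=4)
c=load('w1')
for i in range(1,k):
    if 60<s[i,4]<3000: print(s[i],ce[i],depthpt(c,ce[i]))
E
```

```text
time: 1.78
eef_pos: [0.4994, -0.2088, 0.2604]
ee_rot: [[0.991, 0.132, -0.0], [0.132, -0.991, -0.0], [-0.0, 0.0, -1.0]]
wrist_force: [1.2, -1.0, 0.2]
opening: 0.0006
finger_force: 0.0
time: 2.28
eef_pos: [0.5482, -0.1343, 0.2602]
ee_rot: [[0.991, 0.131, -0.001], [0.131, -0.991, -0.001], [-0.001, 0.001, -1.0]]
wrist_force: [0.3, -0.5, -0.1]
opening: 0.0002
finger_force: 0.0
2.275 [ 0.5482 -0.1343  0.2602] [ 0.2958 -0.4951 -0.1168]
[303  29  28  19 398] [316.7085  37.1709] [[ 0.6926 -0.1148  0.1519]]
[221 114  21  20 351] [231.3447 123.7749] [[ 0.608  -0.0279  0.0874]]
[266 114  35  19 633] [283.2212 122.8989] [[ 0.6165 -0.0866  0.0887]]
[178 115  24  21 419] [190.0453 124.7995] [[0.6009 0.0185 0.0885]]
[139 117  20  18 279] [148.8065 125.6416] [[0.594  0.0659 0.088 ]]
```

View pics/w1.png

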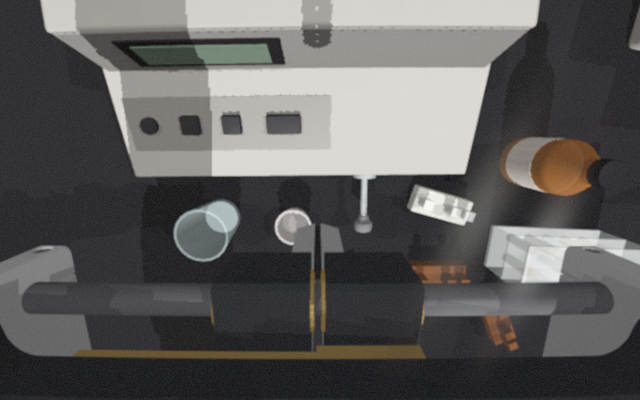

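The wrist view shows zero at (190,125), full at (231,124), print at (283,123), the knob front at about (363,232), and the shut fingertips at (317,230). Three cameras agree to about 2 mm. I'll aim 5 mm down-slope of each key centre, because the flat tip's upper edge touches the slope first.

```bash
python3 -m pendant '[[0.34,-0.73,0,0,-1],[0.34,-0.73,0,0,-1],[0.34,-0.73,0,0,-1],[0.33,-0.72,0,0,-1],[0,0,0.7,0,-1],[0,0,0.8,0,-1],[0,0,0.8,0,-1],[0,0,0.6,0,-1]]';  python3 -m pendant '[[0,0,0,0,-1],[0,0,0,0,-1]]'; python3 - <<'E'
from h import *
from bench import arm
np.set_printoptions(precision=4,suppress=True)
c=arm.calibration('wrist');im,d=arm.get_image('wrist')
np.savez('w2.npz',im=im,d=d,**c);cv2.imwrite('pics/w2.png',im[:,:,::-1])
c=load('w1');K=np.array([[283.2,122.9],[231.3,123.8],[190.,124.8],[148.8,125.6]])
t=load('top0')
print(tri(c,K,t,[(338.3,183.39),(317.26,186.2),(300.63,188.04),(283.6,189.83)]))
print(tri(c,[(363,226)],t,[(379.2,228)]))
E
```

```text
time: 3.32
eef_pos: [0.5957, 0.0177, 0.114]
ee_rot: [[0.992, 0.129, -0.002], [0.129, -0.992, -0.001], [-0.002, 0.001, -1.0]]
wrist_force: [0.6, -0.4, -0.1]
opening: 0.0003
finger_force: 0.0
time: 3.58
eef_pos: [0.5975, 0.0189, 0.1167]
ee_rot: [[0.991, 0.131, 0.002], [0.131, -0.991, -0.0], [0.002, 0.001, -1.0]]
wrist_force: [0.7, -0.2, 1.1]
opening: 0.0006
finger_force: 0.0
[[ 0.6163 -0.0853  0.0727  0.0014]
 [ 0.6071 -0.0257  0.0773  0.002 ]
 [ 0.6001  0.0207  0.0823  0.0013]
 [ 0.5937  0.0682  0.0838  0.0001]]
[[ 0.4933 -0.2053  0.0413  0.0012]]
```

View pics/w2.png

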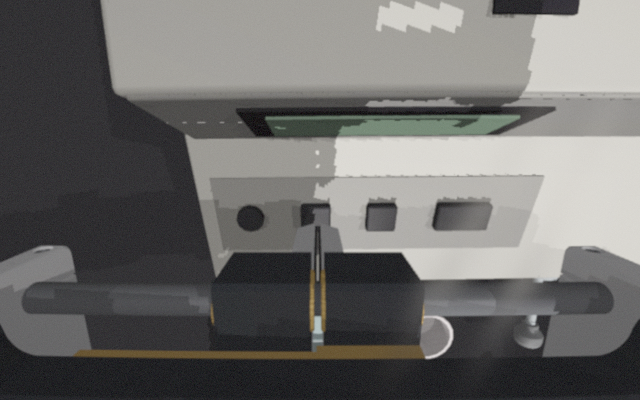

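The closed tips are laterally centred on the zero key (key at (316,216), finger slit at x=318). Descending gently.

```bash
python3 -m pendant '[[0,0,0.2,0,-1],[0,0,0.2,0,-1],[0,0,0.06,0,-1],[0,0,0,0,-1]]' | egrep 'time|eef_pos|wrist'; for i in 1; do python3 -m pendant '[[0,0,0.06,0,-1],[0,0,0,0,-1],[0,0,0,0,-1]]'| egrep 'eef_pos|wrist';done
```

```text
time: 4.12
eef_pos: [0.5964, 0.02, 0.0921]
wrist_force: [-0.2, -0.3, 0.7]
eef_pos: [0.5968, 0.02, 0.0896]
wrist_force: [-0.1, 0.5, 1.4]
```

```bash
python3 -m pendant '[[0,0,0.04,0,-1],[0,0,0,0,-1]]'| egrep 'eef_pos|wrist'; python3 -m pendant '[[0,0,0.03,0,-1],[0,0,0,0,-1]]'| egrep 'eef_pos|wrist'
```

```text
eef_pos: [0.5972, 0.02, 0.0877]
wrist_force: [0.0, 0.7, 2.8]
eef_pos: [0.5974, 0.02, 0.0864]
wrist_force: [0.7, 0.3, 3.4]
```

```bash
python3 -m pendant '[[0,0,0.03,0,-1],[0,0,0,0,-1],[0,0,0,0,-1]]'| egrep 'time|eef_pos|wrist'
```

```text
time: 5.38
eef_pos: [0.5977, 0.0201, 0.0851]
wrist_force: [1.7, 0.4, 6.5]
```

Zero reached 6.5 N, roughly 4 mm down, and held there. Now release, rise, and go around to in front of the rod.

```bash
python3 -m pendant '[[0,0,-0.2,0,-1],[0,0,-0.5,0,-1],[0,0,-0.5,0,-1],[-0.5,0.6,0,0,-1],[-0.6,0.75,0,0,-1],[-0.6,0.75,0,0,-1],[-0.6,0.75,0,0,-1],[-0.6,0.75,0,0,-1]]' >/dev/null; python3 -m pendant '[[-0.53,0.59,0,0,-1],[0,0,0.5,0,-1],[0,0,0.5,0,-1],[0,0,0,0,-1],[0,0,0,0,-1]]'| egrep 'time|eef_pos|wrist'; python3 - <<'E'
from h import *
from bench import arm
np.set_printoptions(precision=4,suppress=True)
c=arm.calibration('wrist');im,d=arm.get_image('wrist')
np.savez('w3.npz',im=im,d=d,**c);cv2.imwrite('pics/w3.png',im[:,:,::-1])
E
```

```text
time: 7.0
eef_pos: [0.4544, -0.2103, 0.095]
wrist_force: [0.3, -0.6, -0.3]
```

View pics/w3.png

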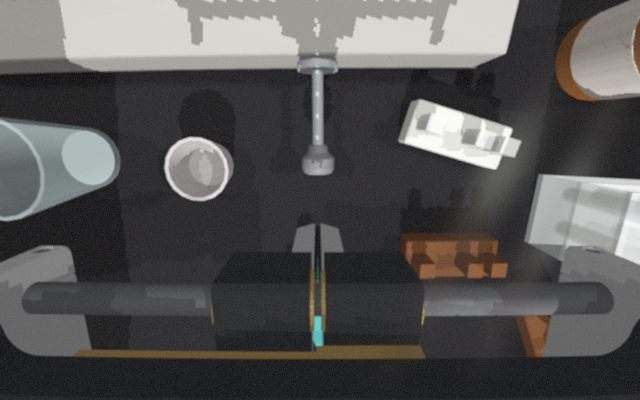

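The knob (318,165) is straight ahead of the shut tips (318,235) and nothing lies beneath them. Descend and approach.

```bash
python3 -m pendant '[[0,0,0.5,0,-1],[0,0,0.5,0,-1],[0,0,0.24,0,-1],[0,0,0,0,-1],[0.2,0,0,0,-1],[0.1,0,0,0,-1],[0,0,0,0,-1]]'| egrep 'time|eef_pos|wrist_f';python3 -m pendant '[[0.1,0,0,0,-1],[0.1,0,0,0,-1],[0,0,0,0,-1]]'| egrep 'time|eef_pos|wrist_f'
```

```text
time: 7.92
eef_pos: [0.4704, -0.2083, 0.033]
wrist_force: [0.2, -0.1, -0.2]
time: 8.3
eef_pos: [0.4796, -0.207, 0.0325]
wrist_force: [0.5, 0.4, 0.6]
```

```bash
python3 -m pendant '[[0.15,0,0,0,-1],[0.15,0,0,0,-1],[0,0,0,0,-1]]'| egrep 'time|eef_pos|wrist_f'
```

```text
time: 8.68
eef_pos: [0.4953, -0.2048, 0.0324]
wrist_force: [0.3, 1.3, -0.6]
```

```bash
python3 -m pendant '[[0.1,0,0,0,-1],[0.1,0,0,0,-1]]'| egrep 'time|eef_pos|wrist_f'; python3 -m pendant '[[0.06,0,0,0,-1],[0.06,0,0,0,-1]]'| egrep 'time|eef_pos|wrist_f'; python3 - <<'E'
from h import *
from bench import arm
c=arm.calibration('wrist');im,d=arm.get_image('wrist')
np.savez('w4.npz',im=im,d=d,**c);cv2.imwrite('pics/w4.png',cv2.resize(im[20:300,180:460,::-1],None,fx=2,fy=2))
E
```

```text
time: 8.93
eef_pos: [0.5038, -0.2037, 0.0324]
wrist_force: [-2.4, -0.2, 0.4]
time: 9.18
eef_pos: [0.5099, -0.2028, 0.0324]
wrist_force: [-0.9, 0.5, 0.2]
```

View pics/w4.png

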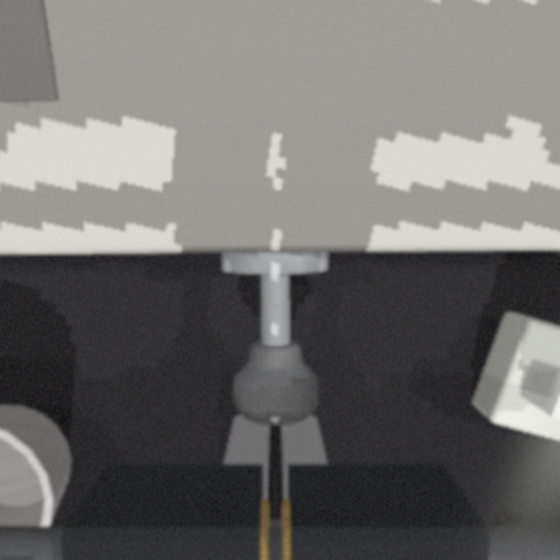

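The tips (275,420 in the crop) are against the knob and pushing it, and the rod is still partly out. I'll go on in small steps until the hard stop.

```bash
for i in 1; do python3 -m pendant '[[0.06,0,0,0,-1],[0.06,0,0,0,-1]]'| egrep 'eef_pos|wrist_f'; python3 -m pendant '[[0.04,0,0,0,-1],[0.04,0,0,0,-1]]'| egrep 'eef_pos|wrist_f'; done
```

```text
eef_pos: [0.5159, -0.202, 0.0325]
wrist_force: [-1.3, 0.3, 0.6]
eef_pos: [0.5199, -0.2014, 0.0324]
wrist_force: [-1.4, 1.2, 0.9]
```

```bash
python3 -m pendant '[[0.04,0,0,0,-1],[0,0,0,0,-1]]'| egrep 'eef_pos|wrist_f'
```

```text
eef_pos: [0.5222, -0.2013, 0.0325]
wrist_force: [-1.4, 0.8, 0.4]
```

```bash
python3 -m pendant '[[0.05,0,0,0,-1],[0,0,0,0,-1]]'| egrep 'eef_pos|wrist_f'
```

```text
eef_pos: [0.523, -0.2012, 0.0324]
wrist_force: [-4.3, -1.1, 2.4]
```

```bash
python3 -m pendant '[[0.04,0,0,0,-1],[0,0,0,0,-1]]'| egrep 'eef_pos|wrist_f'
```

```text
eef_pos: [0.523, -0.2012, 0.0323]
wrist_force: [-7.7, 0.2, 6.1]
```

Hard stop: no further motion while the force rose to 8 N, so the rod is home. Back off, rise, and go to the full-scale key.

```bash
python3 -m pendant '[[-0.2,0,0,0,-1],[-0.6,0,0,0,-1],[-0.4,0,-0.4,0,-1],[0,0,-0.8,0,-1],[0,0,-0.8,0,-1],[0,0,-0.3,0,-1],[0,0,0,0,-1]]' >/dev/null; python3 - <<'E'
from h import *
from bench import arm
np.set_printoptions(precision=4,suppress=True)
c=arm.calibration('wrist');im,d=arm.get_image('wrist')
np.savez('w5.npz',im=im,d=d,**c);cv2.imwrite('pics/w5.png',im[:,:,::-1])
o=arm.get_obs();print(o['time'],o['eef_pos'],(np.array([.6025,-.0273,.147])-o['eef_pos'])@o['ee_rot']/.05)
E
```

```text
11.4 [ 0.467  -0.2086  0.147 ] [ 3.167  -3.2362  0.0022]
```

View pics/w5.png

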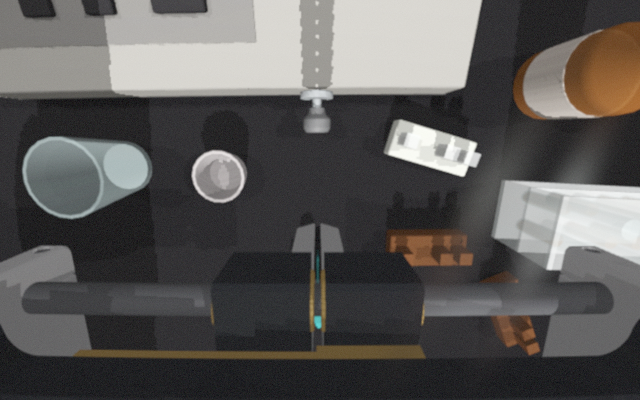

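The rod is now short (knob (316,122) close to the flange at (316,95)) and nothing else has moved. On to the full-scale key.

```bash
python3 -m pendant '[[0.53,-0.54,0,0,-1],[0.53,-0.54,0,0,-1],[0.53,-0.54,0,0,-1],[0.53,-0.54,0,0,-1],[0.53,-0.54,0,0,-1],[0.52,-0.54,0,0,-1],[0,0,0.5,0,-1],[0,0,0.5,0,-1]]' >/dev/null; python3 -m pendant '[[0,0,0.1,0,-1],[0,0,0,0,-1],[0,0,0,0,-1]]'| egrep 'time|eef_pos|wrist_f'
```

```text
time: 12.78
eef_pos: [0.603, -0.0273, 0.0931]
wrist_force: [0.0, 0.3, -0.1]
```

```bash
python3 -m pendant '[[0,0,0.06,0,-1],[0,0,0.04,0,-1],[0,0,0,0,-1]]'| egrep 'time|eef_pos|wrist_f'; python3 -m pendant '[[0,0,0.03,0,-1],[0,0,0,0,-1],[0,0,0,0,-1]]'| egrep 'time|eef_pos|wrist_f'
```

```text
time: 13.15
eef_pos: [0.6029, -0.0272, 0.0878]
wrist_force: [0.4, -0.2, 1.9]
time: 13.52
eef_pos: [0.6031, -0.0272, 0.0864]
wrist_force: [0.8, -0.2, 4.1]
```

```bash
python3 -m pendant '[[0,0,0.04,0,-1],[0,0,0,0,-1],[0,0,0,0,-1]]'| egrep 'time|eef_pos|wrist_f'
```

```text
time: 13.9
eef_pos: [0.6036, -0.0271, 0.0846]
wrist_force: [0.8, 1.0, 6.0]
```

Full scale is pressed at 6 N. Release it and move 60 mm right to print.

```bash
python3 -m pendant '[[0,0,-0.2,0,-1],[0,0,-0.4,0,-1],[0,0.6,0,0,-1],[0,0.6,0,0,-1],[0,0,0.3,0,-1],[0,0,0.13,0,-1],[0,0,0,0,-1],[0,0,0,0,-1]]'| egrep 'time|eef_pos|wrist_f'
```

```text
time: 14.9
eef_pos: [0.6104, -0.0854, 0.0925]
wrist_force: [-0.4, 0.5, -0.1]
```

```bash
python3 -m pendant '[[0,0,0.06,0,-1],[0,0,0.04,0,-1],[0,0,0,0,-1]]'| egrep 'time|eef_pos|wrist_f'; python3 -m pendant '[[0,0,0.03,0,-1],[0,0,0,0,-1],[0,0,0,0,-1]]'| egrep 'time|eef_pos|wrist_f'
```

```text
time: 15.28
eef_pos: [0.6107, -0.0864, 0.0876]
wrist_force: [-0.3, 1.8, 2.3]
time: 15.65
eef_pos: [0.6109, -0.0864, 0.0863]
wrist_force: [0.3, 1.2, 2.4]
```

```bash
python3 -m pendant '[[0,0,0.04,0,-1],[0,0,0,0,-1],[0,0,0,0,-1]]'| egrep 'time|eef_pos|wrist_f'
```

```text
time: 16.02
eef_pos: [0.6114, -0.0863, 0.0846]
wrist_force: [1.5, 1.8, 5.6]
```

```bash
python3 -m pendant '[[0,0,-0.2,0,-1],[0,0,-0.6,0,-1],[0,0,-0.8,0,-1],[0,0,-0.8,0,-1],[0,0,-0.6,0,-1],[0,0,0,0,-1],[0,0,0,0,-1],[0,0,0,0,-1]]'| egrep 'time|eef_pos|wrist_f'; python3 - <<'E'
from h import *
from bench import arm
im,d=arm.get_image('side');cv2.imwrite('pics/side9.png',im[:,:,::-1])
E
```

```text
time: 17.02
eef_pos: [0.6092, -0.0866, 0.2323]
wrist_force: [0.0, 0.1, -0.3]
```

View pics/side9.png

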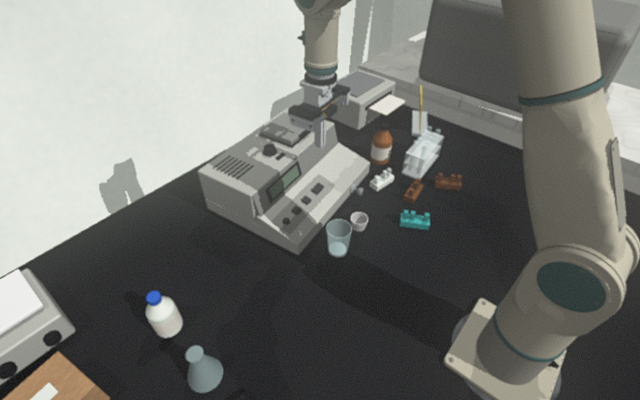

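The rod is home (knob now at (361,190)), all the bench items are where they were, and the arm is clear.

```bash
python3 -c "from bench import arm; print(arm.hand_in())"
```

```text
the job is handed in; nothing more can be done
None
```

I tapped zero with the beam dark, pushed the rod home to its hard stop, tapped full scale and then print (5.6–6.5 N each, all released), and handed in at about 17 s with nothing else moved; no key readout was available to confirm they registered.

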